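# Screw the knobbed lid back onto the leaning storage jar

## Task

Close the open glass jar that leans in the bamboo stand: pick up its steel lid, set it squarely on the mouth, find the start of the thread and screw the lid clockwise until it is fully home, then let go. Leave the other crockery and boxes where they are.

Things in the scene. Friction and masses are not known exactly. Their poses are not given: they have to be found in the camera images.
- lid: Jar lid: steel cap 72 mm across, 27 mm high, with a round bamboo knob on top; it starts upright on the ledge, open side down. Origin at the centre of its open underside, z up through the knob. Bore 66 mm across, 22 mm deep; at its bottom edge three inward lugs (4 mm high, 8 mm wide, 120 degrees apart, reaching in to 28 mm from the axis), hidden from outside. 120 to 200 g.
- lid_knob (a point): Middle of the lid's round knob, 42 mm above the lid's underside (axes as the lid's). The knob is 46 mm across and stands from 27 to 57 mm above the underside.
- jar: Clear glass jar, 84 mm across, 165 mm long, strapped in its fixed stand so that it neither moves nor turns. It leans 30 degrees from vertical, mouth towards the robot side. z of this frame is the jar's axis, out of the mouth; origin at the centre of the jar's bottom. Neck 52 mm across.
- jar_mouth (a point): Centre of the jar's mouth, on its axis, level with the rim (axes as the jar's); 165 mm along z from the jar's origin, about 178 mm above the ledge. The rim's top 3 mm taper from 52 to 44 mm across, so a lid up to 3 mm off-centre finds its way.
- jar_thread (a point): Point on the axis level with the tops of the three thread ridges (63 mm across), 8 mm below the mouth. Each ridge covers 84 degrees, then a 36 degree gap; a stop 3 mm high stands on its clockwise end. A lid set down rests here by its lugs (or 3 mm higher on the stops). Clockwise, seen onto the mouth, it runs against the stops; anticlockwise, pushed by 4 N, it drops within 105 degrees, 9 mm.
- jar_home (a point): Point on the axis 22 mm below the mouth, where the lid's origin lies when fully home. From the drop (lid's origin 17 mm below the mouth) the thread leads it down clockwise, 6 mm per 70 degrees: its ceiling meets the mouth after about 60 degrees, tight at about 80, stopped at 86. Unturned it cannot go deeper than the drop.
- stand: Bamboo stand fixed to the ledge, base 190 x 110 mm and 12 mm high, origin under its middle; with the jar its yaw varies. The jar leans towards the stand's -x; nothing of the stand comes within 45 mm of the mouth.
- bowl: Bystander: white ceramic ramen bowl, 150 mm across, 75 mm high; origin under its middle.
- plate: Bystander: white melamine plate, 170 mm across, 20 mm high; origin under its middle.
- mug: Bystander: white mug, 80 mm across, 90 mm high; origin under its middle.
- spice: Bystander: closed amber glass spice jar, 48 mm across, 95 mm high; origin under its middle.
- chopbox: Bystander: closed plastic chopstick box, 237 x 64 mm, 33 mm high, lying along x; origin under its middle.
There are look-alikes about, which are no part of the job. What is shaped like the lid but purple or turquoise is not meant.

How it is judged:
On the way:
1. the lid sits squarely over the mouth with its thread dropped in (z of lid in the frame of jar_mouth between -0.0205 and -0.0145 m and angle between the z axis of lid and the z axis of jar, either way round below 0.12 rad and x of lid in the frame of jar_mouth between -0.004 and 0.004 m and y of lid in the frame of jar_mouth between -0.004 and 0.004 m), for 0.1 s.
At the end, for the whole second after the job is handed in: The lid is screwed fully home on the jar: its underside at least 21 mm below the mouth along the jar's axis, within 4 mm of the axis and 0.06 rad of square, at rest (z of lid in the frame of jar_mouth between -0.0245 and -0.021 m and x of lid in the frame of jar_mouth between -0.004 and 0.004 m and y of lid in the frame of jar_mouth between -0.004 and 0.004 m and angle between the z axis of lid and the z axis of jar, either way round below 0.06 rad and linear speed of lid below 0.02 m/s); the robot touches nothing.
It fails at once if a bystander (bowl, plate, mug, spice jar or chopstick box) was pushed more than 30 mm (distance of any of bowl, plate, mug, spice, chopbox from where it was at the start of the episode above 0.03 m).
It also fails if it takes over 72 s, if anything falls off the work surface, if the arm or the gripper's body presses on something with over 40 N, if the wrist force passes 120 N, or if a joint passes its speed limit or range.

## Robot

A 6-joint arm with a two-finger parallel gripper is mounted at the origin on the work surface. World frame = base frame: x ahead of the robot, y to its left, z up, the work surface at z = 0. Lengths are in m, angles in rad, forces in N, time in s.
With the tool pointing down it reaches from about 0.325 to 0.9 m from the base axis. Payload 6.1 kg.
Tool frame: the origin (TCP) lies midway between the tips of the shut fingers; the grasp point (between the pads) lies 19 mm behind it; x points along the fingers, y is the direction in which the jaws open and shut, and the axes are right-handed (so a half turn about x gives the same grasp; the last joint's range is limited). The gripper opens to 85 mm and grips with 20 to 120 N. Pads are 22 mm wide; open, the fingers measure 114 mm over their backs; the gripper's body (76 mm by 85 mm) begins 54 mm behind the grasp point. The pads swing forward as they close: fully open they stand 13 mm farther back than shut.
Start: joints at [1.024, 0.22, 1.526, -0, 1.395, -0.126], TCP at [0.255, 0.57, 0.231] pointing down, gripper open.
Joint ranges: [-2.98, 2.98], [-0.91, 2.08], [0.09, 2.57], [-1.24, 4.39], [0.2, 2.65], [-2.68, 2.68]. Speed limits (rad/s): [2.57, 2.57, 3.01, 3.14, 3.14, 3.14].

## Interface

Orientations are given as [roll, pitch, yaw] about the fixed x, y, z axes, in that order (R = Rz(yaw) Ry(pitch) Rx(roll)).
In Python, from plant import movep, move_l, set_joints, gripper_to, hold, inverse_kinematics, observe, get_image, get_calibration, Unreachable, job_done gives the robot as it stands. Calls block until the motion is done:
- movep(position, orientation): joint-space move of the TCP to a pose.
- move_l(position, feed=0.15, rotation=None, max_force=None): straight line of the TCP; rotation=None keeps the orientation; feed is the mean speed in m/s. With max_force (N) it stops when the force on the tool has changed by that much, and returns True; else False.
- set_joints(angles): joint-space move.
- gripper_to(opening, f_grip=None): finger opening in m; f_grip is the grip in N (None keeps the last); returns when the fingers have stopped.
- hold(seconds).
- inverse_kinematics(position, orientation): joint angles nearest the present ones, or None.
- observe(): the state.
- get_image(name): name is "scene" or "top" or "wrist"; returns (picture, depth): 384x512x3 uint8, red, green, blue; 384x512 float32, m along the optical axis (not along the pixel's ray), 0 where there is no reading.
- get_calibration(name): a dict with "intrinsics" (3x3 intrinsics, pixels), "world_from_camera" (4x4, takes a point from camera to world coordinates). Camera axes: x right, y down, z forward; pixel columns grow to the right and rows downward; lengths in m; the calibration is good to about 2 mm. A picture is of the moment at which its call begins: read the wrist's pose just before it. get_calibration takes no time and is no camera call; for the wrist camera it gives the pose at the moment of the call.
A pose or a line that the arm cannot do raises Unreachable and nothing moves.
- job_done(): hands the job in, once; it reports no verdict.
The state is a dict: "time_s": time; "q": joint angles; "joint_velocities": joint speeds; "joint_torque": joint torques, N m; "eef_pos": TCP position; "tcp_rot": TCP orientation; "ft_force": force on the tool from outside, world axes, zero at the start; "torque": the same for the moment, N m; "opening": finger opening in m.
Only numpy, scipy, OpenCV 4.12 (cv2) and the standard library are available. Lean on these libraries where they do the work, as an engineer would, in place of code of your own. Each camera call takes 0.05 s, during which the arm holds its last target.

## Working session

There is one attempt and no reset: what is moved stays moved. The work goes in short steps, each a Python script; the robot and the scene stay as the last script left them, time stands still between calls to the robot, and variables do not carry over. Pictures are saved under pics/ and viewed, and the job is handed in when it is done.

```bash
ls; mkdir -p pics; python3 - <<'E'
from plant import *
import cv2,numpy as np
for n in ["scene","top","wrist"]:
    im,d=get_image(n); cv2.imwrite(f"pics/{n}0.png",im[:,:,::-1]); np.save(f"pics/{n}0.npy",d)
    c=get_calibration(n); print(n,np.round(c["intrinsics"],1).tolist(),np.round(c["world_from_camera"],4).tolist())
    np.savez(f"pics/{n}0cal.npz",**c)
s=observe(); print({k:np.round(v,3).tolist() for k,v in s.items()})
E
```

```text
pics
scene [[364.3, 0.0, 253.6], [0.0, 364.3, 188.5], [0.0, 0.0, 1.0]] [[0.6537, 0.6053, -0.4542, 1.1936], [0.7567, -0.5152, 0.4024, -0.4963], [0.0096, -0.6067, -0.7948, 1.0899], [0.0, 0.0, 0.0, 1.0]]
top [[395.2, 0.0, 259.0], [0.0, 395.2, 186.7], [0.0, 0.0, 1.0]] [[0.0174, -0.9906, 0.1355, 0.4395], [-0.9998, -0.0181, -0.0038, 0.0261], [0.0062, -0.1354, -0.9908, 1.4452], [0.0, 0.0, 0.0, 1.0]]
wrist [[297.3, 0.0, 254.6], [0.0, 297.3, 190.3], [0.0, 0.0, 1.0]] [[0.4088, 0.8702, 0.2749, 0.1849], [0.9126, -0.3895, -0.1243, 0.6029], [-0.0011, 0.3017, -0.9534, 0.3736], [0.0, 0.0, 0.0, 1.0]]
{'time_s': 0.15, 'q': [1.024, 0.221, 1.527, -0.0, 1.395, -0.126], 'joint_velocities': [-0.001, -0.003, -0.004, -0.001, 0.0, 0.0], 'joint_torque': [0.001, -49.749, -38.99, -0.0, 0.007, -0.0], 'eef_pos': [0.255, 0.57, 0.23], 'tcp_rot': [-1.695, 1.569, -2.116], 'ft_force': [-0.765, 0.876, 0.193], 'torque': [0.006, -0.019, 0.001], 'opening': 0.085}
```

View pics/scene0.png

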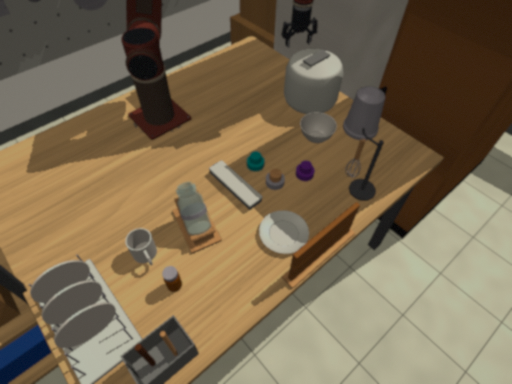

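View pics/top0.png

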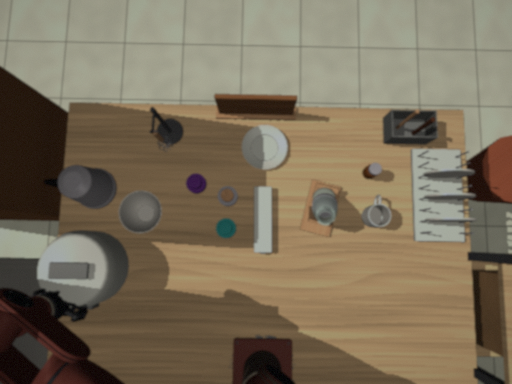

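View pics/wrist0.png

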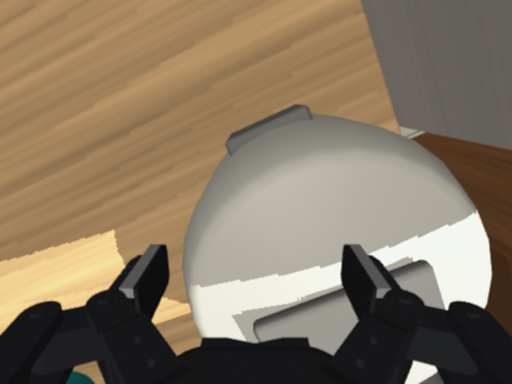

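```bash
cat > h.py <<'E'
import numpy as np
def pts(n,tag="0",u=None,v=None):
    d=np.load(f"pics/{n}{tag}.npy");c=np.load(f"pics/{n}{tag}cal.npz");K=c["intrinsics"];T=c["world_from_camera"]
    vv,uu=np.mgrid[:384,:512]
    p=np.stack([(uu-K[0,2])/K[0,0]*d,(vv-K[1,2])/K[1,1]*d,d],-1)
    w=p@T[:3,:3].T+T[:3,3]; w[d==0]=np.nan
    return w
E
python3 - <<'E'
import cv2,numpy as np
from h import pts
a=cv2.imread("pics/top0.png");b=cv2.imread("pics/scene0.png")
x=cv2.resize(a[165:245,180:280],(500,400),interpolation=cv2.INTER_CUBIC)
y=cv2.resize(b[130:210,230:330],(500,400),interpolation=cv2.INTER_CUBIC)
z=cv2.resize(a[165:245,280:360],(400,400),interpolation=cv2.INTER_CUBIC)
w=cv2.resize(b[170:260,150:240],(400,400),interpolation=cv2.INTER_CUBIC)
cv2.imwrite("pics/crop1.png",np.hstack([np.vstack([x,y]),np.vstack([z,w])])[::1,::1]) if 0 else None
cv2.imwrite("pics/crop1.png",cv2.resize(np.vstack([np.hstack([x,z]),np.hstack([y,w])]),(670,595)))
W=pts("top")
np.set_printoptions(precision=3,suppress=True)
for n,(u,v) in dict(lid=(228,196),tq=(226,228),pur=(196,183),jar=(323,207)).items(): print(n,W[v,u])
# lid points
m=(W[...,2]>0.008)&(W[...,2]<0.07)
s=np.zeros_like(m);s[180:212,212:244]=1
q=W[m&s]; k=q[q[:,2]>0.045]; print(len(q),q.mean(0),len(k),k.mean(0),k.min(0),k.max(0),q.min(0),q.max(0))
E
```

```text
lid [0.594 0.13  0.056]
tq [0.481 0.133 0.06 ]
pur [0.638 0.244 0.06 ]
jar [ 0.55  -0.184  0.188]
323 [0.597 0.135 0.039] 132 [0.599 0.137 0.057] [0.577 0.115 0.046] [0.623 0.158 0.065] [0.544 0.081 0.008] [0.634 0.183 0.065]
```

View pics/crop1.png

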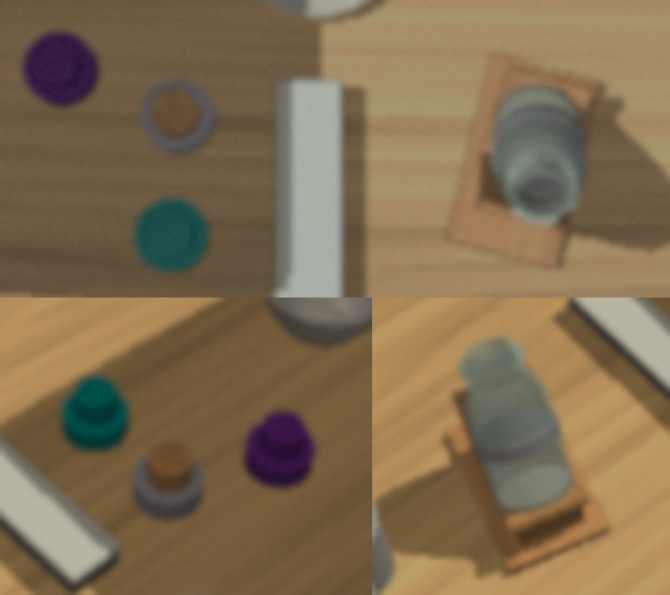

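Candidates in the top view are the steel lid with bamboo knob (228,196), the turquoise one (226,228) and the purple one (196,183). The crop shows that only the one at (228,196) is steel with a bamboo knob, so that is the lid. The jar mouth is near (323,210) in the top view. Next I'll take close wrist views of both.

```bash
cat >> h.py <<'E'
from scipy.spatial.transform import Rotation as Rn
def rpy(ax,yd):
    """tool x axis ax, jaw direction approx yd"""
    x=np.array(ax,float);x/=np.linalg.norm(x);y=np.array(yd,float);y-=x*(x@y);y/=np.linalg.norm(y)
    return Rn.from_matrix(np.c_[x,y,np.cross(x,y)]).as_euler('xyz')
def snap(n,tag):
    import cv2
    from plant import get_image,get_calibration
    c=get_calibration(n); im,d=get_image(n)
    cv2.imwrite(f"pics/{n}{tag}.png",im[:,:,::-1]);np.save(f"pics/{n}{tag}.npy",d);np.savez(f"pics/{n}{tag}cal.npz",**c)
E
python3 - <<'E'
from plant import *
from h import *
np.set_printoptions(precision=3,suppress=True)
for nm,p,ax in [("lid",[0.598,0.136,0.05],[0,0,-1]),("jar",[.53,-.185,.21],[.5,.1,-.87])]:
  for a in range(0,360,30):
    yd=[np.cos(np.radians(a)),np.sin(np.radians(a)),0.001]
    q=inverse_kinematics(p,rpy(ax,yd)); print(nm,a,q if q is None else np.array(q))
W=pts("top")
s=np.zeros((384,512),bool);s[180:240,300:345]=1
for z0,z1 in [(0.006,0.016),(0.15,0.2)]:
  q=W[s&(W[...,2]>z0)&(W[...,2]<z1)]; print(len(q),q.mean(0),q.min(0),q.max(0))
E
```

```text
lid 0 [ 0.095  0.381  1.691 -0.     1.069  0.095]
lid 30 [ 0.095  0.381  1.691 -0.     1.069 -0.428]
lid 60 [ 0.095  0.381  1.691 -0.     1.069 -0.952]
lid 90 [ 0.095  0.381  1.691 -0.     1.069 -1.476]
lid 120 [ 0.095  0.381  1.691 -0.     1.069 -1.999]
lid 150 [ 0.095  0.381  1.691 -0.     1.069 -2.523]
lid 180 None
lid 210 None
lid 240 [ 0.095  0.381  1.691 -0.     1.069  2.189]
lid 270 [ 0.095  0.381  1.691 -0.     1.069  1.666]
lid 300 [ 0.095  0.381  1.691 -0.     1.069  1.142]
lid 330 [ 0.095  0.381  1.691 -0.     1.069  0.619]
jar 0 [-0.725 -0.218  2.095  0.504  0.987 -0.918]
jar 30 [-0.725 -0.218  2.095  0.504  0.987 -1.519]
jar 60 [-0.725 -0.218  2.095  0.504  0.987 -2.067]
jar 90 [-0.725 -0.218  2.095  0.504  0.987 -2.545]
jar 120 None
jar 150 None
jar 180 [-0.725 -0.218  2.095  0.504  0.987  2.224]
jar 210 [-0.725 -0.218  2.095  0.504  0.987  1.622]
jar 240 [-0.725 -0.218  2.095  0.504  0.987  1.074]
jar 270 [-0.725 -0.218  2.095  0.504  0.987  0.596]
jar 300 [-0.725 -0.218  2.095  0.504  0.987  0.141]
jar 330 [-0.725 -0.218  2.095  0.504  0.987 -0.351]
542 [ 0.543 -0.187  0.011] [ 0.448 -0.292  0.006] [ 0.666 -0.13   0.016]
346 [ 0.54  -0.194  0.167] [ 0.494 -0.23   0.15 ] [ 0.579 -0.161  0.192]<sys>:0: UserWarning: Gimbal lock detected. Setting third angle to zero since it is not possible to uniquely determine all angles.
```

```bash
python3 - 2>/dev/null <<'E'
from plant import *
from h import *
movep([0.598,0.136,0.20],rpy([0,0,-1],[1,0,0])); hold(0.2); snap("wrist","L")
movep([0.52,-0.185,0.33],rpy([.2,.05,-.95],[0.1,-1,0])); hold(0.2); snap("wrist","J")
s=observe(); print(s["time_s"],s["q"])
E
```

```text
3.9917 [-0.57915863 -0.14158105  1.73127676  0.15867619  1.40875749  0.87259013]
```

View pics/wristL.png

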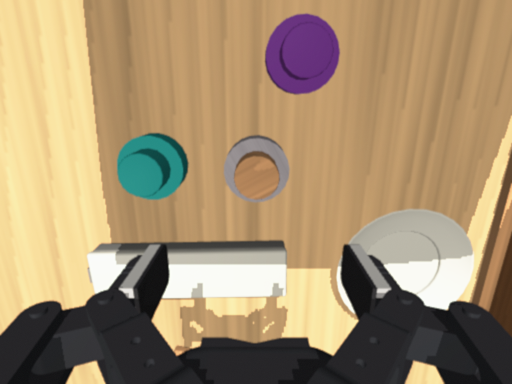

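View pics/wristJ.png

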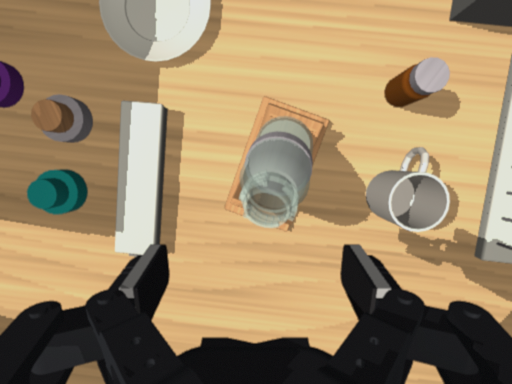

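```bash
python3 - <<'E'
from h import *
import cv2
np.set_printoptions(precision=4,suppress=True)
W=pts("wrist","L"); s=np.zeros((384,512),bool); s[125:215,215:300]=1
def circ(q):
    A=np.c_[2*q[:,:2],np.ones(len(q))];
    x=np.linalg.lstsq(A,(q[:,:2]**2).sum(1),rcond=None)[0]; return x[:2],np.sqrt(x[2]+x[:2]@x[:2])
m=s&(W[...,2]>0.053)&(W[...,2]<0.062); k=W[m]
print("knob",len(k),np.median(k,0),k.mean(0),k.min(0),k.max(0), cv2.minEnclosingCircle(k[:,:2].astype(np.float32)))
m=s&(W[...,2]>0.023)&(W[...,2]<0.031); k=W[m]
print("rim",len(k),np.median(k,0),k.min(0),k.max(0), cv2.minEnclosingCircle(k[:,:2].astype(np.float32)))
for n,t,sl in (("wrist","J",(slice(85,245),slice(215,345))),("top","0",(slice(175,245),slice(295,350)))):
    W=pts(n,t); s=np.zeros((384,512),bool); s[sl]=1
    z=W[...,2]
    m=s&(z>0.008)&(z<0.016); k=W[m]
    r=cv2.minAreaRect(k[:,:2].astype(np.float32)); print(n,len(k),np.median(k[:,2]),r)
    im=cv2.imread(f"pics/{n}{t}.png"); c=im[sl]; 
    zz=np.nan_to_num(z[sl]); g=cv2.applyColorMap((np.clip(zz/0.2,0,1)*255).astype(np.uint8),cv2.COLORMAP_JET)
    f=4 if n=="wrist" else 6
    o=np.hstack([c,g]); h,w=o.shape[:2]; f=min(800/w,600/h)
    cv2.imwrite(f"pics/jar_{n}.png",cv2.resize(o,None,fx=f,fy=f,interpolation=cv2.INTER_CUBIC)); print("scale",f)
E
```

```text
knob 1569 [0.5996 0.1387 0.0575] [0.5997 0.1386 0.0575] [0.5775 0.1152 0.053 ] [0.6216 0.1603 0.0596] ((0.5999094843864441, 0.1374828815460205), 0.02318662963807583)
rim 1586 [0.5996 0.1499 0.0276] [0.5646 0.1016 0.023 ] [0.6356 0.1733 0.0308] ((0.5997210741043091, 0.13740794360637665), 0.03615729138255119)
wrist 1304 0.012332517278402982 ((0.5637121796607971, -0.2014337182044983), (0.11003506928682327, 0.1899966150522232), 76.2089614868164)
scale 3.076923076923077
top 478 0.01201181569353349 ((0.55702143907547, -0.20795977115631104), (0.1974097192287445, 0.24048660695552826), 87.31546020507812)
scale 7.2727272727272725
```

View pics/jar_wrist.png

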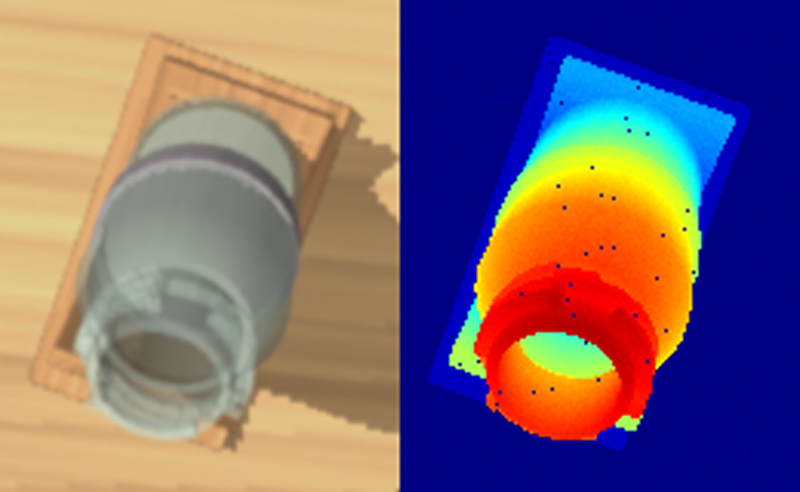

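```bash
cat > fitjar.py <<'E'
from h import *
from scipy.optimize import least_squares
np.set_printoptions(precision=4,suppress=True)
W=pts("wrist","J"); s=np.zeros((384,512),bool); s[85:245,215:345]=1
P=W[s&(W[...,2]>0.03)]
def frame(y,t=np.radians(30)):
    l=np.array([-np.cos(y),-np.sin(y),0]); z=np.sin(t)*l+np.array([0,0,np.cos(t)])
    u=np.cross([0,0,1],l); return u,np.cross(z,u),z
y0=np.radians(-13.8); M0=np.array([0.51,-0.188,0.178])
def loc(p,y,M,t):
    u,v,z=frame(y,t); d=p-M; return np.c_[d@u,d@v,d@z]
# body fit
p0=[y0,M0[0],M0[1],np.radians(30)]
M=M0.copy(); y=y0;t=np.radians(30)
for it in range(4):
    L=loc(P,y,M,t); r=np.hypot(L[:,0],L[:,1])
    sel=(L[:,2]<-0.05)&(L[:,2]>-0.15)&(abs(r-0.042)<(0.01 if it==0 else 0.004))&(L[:,1]<0.1)
    B=P[sel]
    f=lambda a:np.hypot(*loc(B,a[0],np.array([a[1],a[2],.178]),a[3])[:,:2].T)-0.042
    o=least_squares(f,[y,M[0],M[1],t],loss="soft_l1",f_scale=0.001)
    y,t=o.x[0],o.x[3]; M=np.array([o.x[1],o.x[2],.178]); print(len(B),np.degrees(y),np.degrees(t),M,np.std(f(o.x)))
if __name__=="__main__":
  L=loc(P,y,M,t); r=np.hypot(L[:,0],L[:,1])
  h,e=np.histogram(L[:,2],bins=np.arange(-.05,.02,.001)); print(dict(zip((e[:-1]*1e3).round().astype(int).tolist(),h.tolist())))
  for a,b in [(-.004,.004),(-.008,-.004),(-.012,-.008)]:
    q=L[(L[:,2]>a)&(L[:,2]<b)]; 
    A=np.c_[2*q[:,:2],np.ones(len(q))];x=np.linalg.lstsq(A,(q[:,:2]**2).sum(1),rcond=None)[0]
    print(a,len(q),q.min(0),q.max(0),x[:2],np.sqrt(x[2]+x[:2]@x[:2]))
E
python3 fitjar.py
```

```text
2531 -13.956531892023328 30.871380436764422 [ 0.516  -0.1895  0.178 ] 0.0023737408732411058
2275 -13.719062287027317 30.372364519346295 [ 0.517 -0.19   0.178] 0.0009522943888164881
2261 -13.726380528232974 30.240176569404422 [ 0.5173 -0.1901  0.178 ] 0.0009857140309823022
2264 -13.751789695087824 30.184818427241645 [ 0.5174 -0.1901  0.178 ] 0.001023592353637525
{-50: 75, -49: 87, -48: 92, -47: 68, -46: 87, -45: 77, -44: 90, -43: 80, -42: 85, -41: 63, -40: 72, -39: 89, -38: 56, -37: 67, -36: 54, -35: 92, -34: 95, -33: 14, -32: 10, -31: 23, -30: 17, -29: 18, -28: 23, -27: 24, -26: 35, -25: 43, -24: 50, -23: 45, -22: 60, -21: 48, -20: 49, -19: 61, -18: 75, -17: 87, -16: 53, -15: 47, -14: 51, -13: 49, -12: 35, -11: 49, -10: 50, -9: 154, -8: 256, -7: 97, -6: 68, -5: 74, -4: 54, -3: 77, -2: 89, -1: 168, 0: 212, 1: 43, 2: 0, 3: 0, 4: 0, 5: 0, 6: 0, 7: 0, 8: 0, 9: 0, 10: 0, 11: 0, 12: 0, 13: 0, 14: 0, 15: 0, 16: 0, 17: 0, 18: 0}
-0.004 643 [-0.0257 -0.0238 -0.004 ] [0.0303 0.0298 0.0019] [-0.0001  0.0017] 0.023333864569417415
-0.008 495 [-0.0313 -0.0297 -0.008 ] [ 0.0316  0.0303 -0.004 ] [-0.0002  0.0027] 0.026516534655370988
-0.012 288 [-0.0307 -0.0326 -0.012 ] [ 0.0313  0.0306 -0.008 ] [-0.0003  0.0043] 0.026077323874693317
```

```bash
python3 - <<'E'
from fitjar import *
t=np.radians(30); y=np.radians(-13.77)
f=lambda a:np.hypot(*loc(B,y,np.array([a[0],a[1],.178]),t)[:,:2].T)-0.042
o=least_squares(f,M[:2],loss="soft_l1",f_scale=0.001); M=np.array([*o.x,.178]); print(M)
L=loc(P,y,M,t)
q=L[(L[:,2]>-.0012)&(L[:,2]<.0025)]; print(len(q),q.min(0),q.max(0))
import cv2; print(cv2.minEnclosingCircle(q[:,:2].astype(np.float32)), np.median(q[:,2]))
ang=np.degrees(np.arctan2(q[:,1],q[:,0])); r=np.hypot(q[:,0],q[:,1])
for a in range(-180,180,45):
    k=(ang>a)&(ang<=a+45); print(a,k.sum(),np.percentile(r[k],[5,50,95]) if k.sum() else '')
E
```

```text
2531 -13.956531892023328 30.871380436764422 [ 0.516  -0.1895  0.178 ] 0.0023737408732411058
2275 -13.719062287027317 30.372364519346295 [ 0.517 -0.19   0.178] 0.0009522943888164881
2261 -13.726380528232974 30.240176569404422 [ 0.5173 -0.1901  0.178 ] 0.0009857140309823022
2264 -13.751789695087824 30.184818427241645 [ 0.5174 -0.1901  0.178 ] 0.001023592353637525
[ 0.5178 -0.1902  0.178 ]
459 [-0.0253 -0.0241 -0.0012] [0.0252 0.0257 0.0021]
((-4.0434162656310946e-05, 0.0010528711136430502), 0.025772681459784508) 0.00029511338769284425
-180 47 [0.0213 0.0229 0.0248]
-135 48 [0.0209 0.0224 0.0241]
-90 51 [0.0207 0.0225 0.0244]
-45 48 [0.0211 0.0227 0.0242]
0 59 [0.0217 0.0236 0.0255]
45 73 [0.0218 0.0239 0.0256]
90 73 [0.0216 0.0238 0.0255]
135 60 [0.0214 0.0234 0.0252]
```

```bash
cat >> h.py <<'E'
Z=np.array([-.4856,.119,.866]); Z/=np.linalg.norm(Z); MO=np.array([0.5183,-0.1903,0.1783]); H=0.026
def st(tag=""):
    from plant import observe
    s=observe(); p=np.array(s["eef_pos"])-MO; a=p@Z; f=np.array(s["ft_force"])
    print(tag,"t%.2f lidz %.1fmm lat %s  F %s Fax %.1f Max %.2f op %.1f j6 %.2f"%(s["time_s"],(a-H)*1e3,np.round((p-a*Z)*1e3,1),np.round(f,1),f@Z,np.array(s["torque"])@Z,s["opening"]*1e3,s["q"][5])); return s
E
python3 - 2>/dev/null <<'E'
from plant import *
from h import *
r=rpy([0,0,-1],[.7,-.7,0])
movep([0.5998,0.1376,0.12],r)
st("above")
c=move_l([0.5998,0.1376,0.026],feed=0.08,max_force=8); s=st("down"); print(c,s["eef_pos"])
if not c:
    gripper_to(0.03,f_grip=80); s=st("grip"); print(s["eef_pos"])
    snap("wrist","G")
E
```

```text
above t5.46 lidz -76.7mm lat [ 57.7 333.  -13.4]  F [-0.1  0.2  0. ] Fax 0.1 Max 0.03 op 85.2 j6 0.88
down t6.78 lidz -158.1mm lat [ 18.  343.7 -37.1]  F [-0.6  0.6  0.3] Fax 0.6 Max -0.01 op 85.3 j6 0.88
False [0.6004376  0.13768151 0.02677998]
grip t7.24 lidz -158.1mm lat [ 18.1 343.7 -37.1]  F [ 0.2 -0.1  4.5] Fax 3.8 Max 0.04 op 44.3 j6 0.88
[0.60049782 0.13768074 0.02680166]
```

View pics/wristG.png

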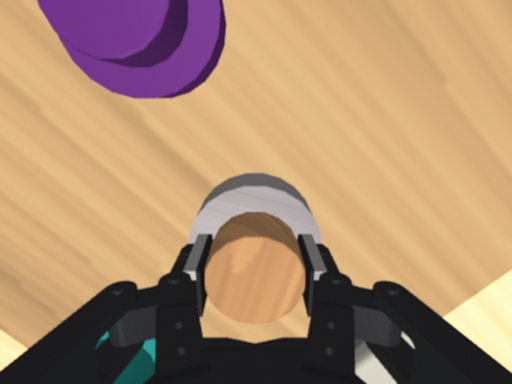

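The wrist view shows the bamboo knob (256,270) centred between the pads, with the steel cap below it. Next I'll lift and go to the standoff.

```bash
sed -i 's/H=0.026/H=0.0268/' h.py; python3 - 2>/dev/null <<'E'
from plant import *
from h import *
move_l([0.6,0.1376,0.30],feed=0.25); st("lift")
r=rpy(-Z,[0.2,-1,0])
movep(MO+Z*(H+0.045),r); hold(0.3); st("standoff"); snap("wrist","S"); snap("scene","S")
import cv2
b=cv2.imread("pics/sceneS.png"); cv2.imwrite("pics/sceneScrop.png",cv2.resize(b[100:260,100:300],(750,600),interpolation=cv2.INTER_CUBIC))
E
```

```text
lift t8.54 lidz 76.4mm lat [130.8 315.5  30. ]  F [ 0.   0.8 -1.3] Fax -1.0 Max -0.05 op 44.3 j6 0.88
standoff t10.15 lidz 44.9mm lat [0.5 0.5 0.2]  F [-0.8 -1.  -1.2] Fax -0.8 Max -0.01 op 43.9 j6 0.68
```

View pics/wristS.png

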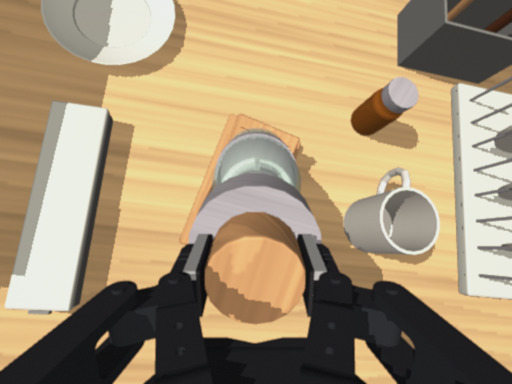

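View pics/sceneScrop.png

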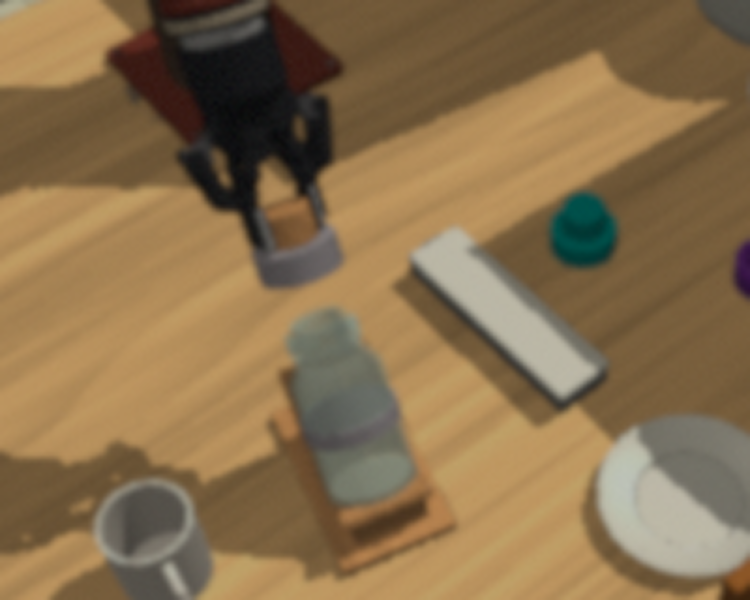

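The wrist view shows the lid still square in the jaws, and the scene view shows it in line with the jar's axis. Next I'll lower it onto the mouth.

```bash
python3 - 2>/dev/null <<'E'
from plant import *
from h import *
s=st("a"); c=move_l(MO+Z*(H+0.004),feed=0.1,max_force=8); st("near %s"%c)
c=move_l(MO+Z*(H-0.014),feed=0.02,max_force=5); hold(0.1); st("contact %s"%c)
E
```

```text
a t10.25 lidz 44.9mm lat [0.2 0.3 0.1]  F [ 0.1 -0.2 -1.3] Fax -1.2 Max -0.01 op 44.4 j6 0.68
near False t10.81 lidz 4.0mm lat [-0.   0.1 -0. ]  F [ 0.9 -0.5 -1.6] Fax -1.9 Max 0.02 op 44.2 j6 0.68
contact True t11.47 lidz -5.3mm lat [ 0.2 -0.2  0.1]  F [-3.6  1.7  6. ] Fax 7.1 Max -0.00 op 44.4 j6 0.67
```

```bash
python3 - 2>/dev/null <<'E'
from plant import *
from h import *
s=st(); 
for i in range(16):
    q=np.array(observe()["q"]); q[5]-=np.radians(7); set_joints(q)
    s=observe(); f=np.array(s["ft_force"])@Z; p=np.array(s["eef_pos"]); c=None
    if f<4:
        c=move_l(MO+Z*(H-0.019),feed=0.03,max_force=7-max(f,0)); 
    s=st("%d f%.1f c%s"%(i,f,c))
    a=(np.array(s["eef_pos"])-MO)@Z-H
    if a<-0.0125: break
E
```

```text
t11.47 lidz -5.3mm lat [ 0.2 -0.2  0.1]  F [-3.6  1.7  6. ] Fax 7.1 Max -0.00 op 44.4 j6 0.67
0 f1.8 cTrue t11.93 lidz -5.3mm lat [ 0.7 -0.4  0.4]  F [-7.1  1.2  7.3] Fax 10.0 Max -0.02 op 43.8 j6 0.55
1 f3.7 cTrue t12.39 lidz -5.5mm lat [ 1.  -0.5  0.6]  F [-6.5  1.8  7.9] Fax 10.2 Max 0.04 op 44.2 j6 0.44
2 f-1.8 cTrue t12.89 lidz -8.2mm lat [ 0.6 -0.3  0.4]  F [-3.9  1.   5.7] Fax 6.9 Max -0.01 op 44.4 j6 0.32
3 f2.0 cTrue t13.35 lidz -8.3mm lat [ 1.  -0.5  0.6]  F [-9.   2.2  9. ] Fax 12.4 Max -0.08 op 44.5 j6 0.20
4 f3.2 cTrue t13.81 lidz -8.3mm lat [ 1.3 -0.6  0.8]  F [-8.5  2.   9.2] Fax 12.3 Max -0.04 op 44.2 j6 0.08
5 f4.7 cNone t14.06 lidz -8.2mm lat [ 1.5 -0.6  0.9]  F [-2.8  0.4  3.8] Fax 4.7 Max 0.07 op 44.0 j6 -0.04
6 f4.6 cNone t14.31 lidz -8.2mm lat [ 1.4 -0.5  0.9]  F [-3.   1.4  3.5] Fax 4.6 Max 0.05 op 44.1 j6 -0.15
7 f5.9 cNone t14.56 lidz -8.2mm lat [ 1.4 -0.4  0.8]  F [-3.9  1.3  4.4] Fax 5.9 Max 0.14 op 44.4 j6 -0.27
8 f5.0 cNone t14.81 lidz -8.2mm lat [ 1.4 -0.5  0.8]  F [-3.7  1.5  3.5] Fax 5.0 Max 0.11 op 44.2 j6 -0.38
9 f5.8 cNone t15.06 lidz -8.2mm lat [ 1.3 -0.4  0.8]  F [-5.3  1.6  3.4] Fax 5.8 Max 0.12 op 44.0 j6 -0.50
10 f5.9 cNone t15.31 lidz -8.2mm lat [ 1.3 -0.3  0.7]  F [-3.8  1.2  4.5] Fax 5.9 Max 0.12 op 44.1 j6 -0.62
11 f4.7 cNone t15.56 lidz -8.2mm lat [ 1.3 -0.4  0.8]  F [-4.   1.4  3. ] Fax 4.7 Max 0.13 op 44.3 j6 -0.73
12 f5.4 cNone t15.81 lidz -8.3mm lat [ 1.1 -0.3  0.7]  F [-3.8  1.   4. ] Fax 5.4 Max 0.15 op 43.9 j6 -0.85
13 f3.7 cTrue t16.27 lidz -9.0mm lat [ 1.  -0.6  0.7]  F [-7.4  1.6  7.7] Fax 10.4 Max -0.03 op 44.0 j6 -0.97
14 f-1.0 cTrue t16.84 lidz -17.3mm lat [ 0.1 -0.2  0.1]  F [-3.9  0.9  6.2] Fax 7.4 Max 0.04 op 44.3 j6 -1.09
```

The lid dropped in at −17.3 mm with j6 at −1.09. Next I'll screw it clockwise, following the thread pitch.

```bash
python3 - 2>/dev/null <<'E'
from plant import *
from h import *
gripper_to(0.03,f_grip=110)
hold(0.1); s=st("start")
R0=Rn.from_euler('xyz',s["tcp_rot"]); z0=(np.array(s["eef_pos"])-MO)@Z
for d in range(8,97,8):
    R=Rn.from_rotvec(-Z*np.radians(d))*R0
    q=inverse_kinematics(MO+Z*(z0-0.0003-0.006*min(d,62)/70),R.as_euler('xyz')); set_joints(q)
    s=st("d%d"%d)
    if np.linalg.norm(s["ft_force"])>45 or abs(np.array(s["torque"])@Z)>2.5: break
E
```

```text
start t17.16 lidz -17.1mm lat [ 0.1 -0.1  0.1]  F [-4.9  0.7  6.7] Fax 8.3 Max 0.02 op 43.5 j6 -1.09
d8 t17.42 lidz -17.6mm lat [ 0.3 -0.6  0.3]  F [-11.3   1.8   7.9] Fax 12.6 Max -0.34 op 43.6 j6 -0.95
d16 t17.68 lidz -18.3mm lat [ 0.4 -0.5  0.3]  F [-11.2   2.5   7.5] Fax 12.2 Max -0.38 op 43.6 j6 -0.81
d24 t17.93 lidz -19.0mm lat [ 0.5 -0.5  0.3]  F [-9.9  1.9  8.2] Fax 12.1 Max -0.41 op 43.5 j6 -0.67
d32 t18.19 lidz -19.7mm lat [ 0.6 -0.5  0.4]  F [-9.   2.8  7.9] Fax 11.6 Max -0.28 op 43.5 j6 -0.53
d40 t18.45 lidz -20.3mm lat [ 0.7 -0.5  0.5]  F [-9.   0.9  7.5] Fax 10.9 Max -0.28 op 43.5 j6 -0.40
d48 t18.71 lidz -21.0mm lat [ 0.9 -0.6  0.6]  F [-6.9  2.   6.4] Fax 9.1 Max -0.29 op 43.6 j6 -0.26
d56 t18.97 lidz -21.7mm lat [ 0.9 -0.7  0.6]  F [-7.5  1.4  7.5] Fax 10.2 Max -0.24 op 43.7 j6 -0.12
d64 t19.23 lidz -22.0mm lat [ 1.1 -0.8  0.7]  F [-9.6  0.8  7.9] Fax 11.6 Max -0.20 op 43.9 j6 0.02
d72 t19.48 lidz -22.0mm lat [ 1.2 -0.8  0.8]  F [-8.4  1.7  7.2] Fax 10.5 Max -0.14 op 43.5 j6 0.16
d80 t19.74 lidz -22.0mm lat [ 1.2 -1.   0.8]  F [-9.5  1.3  9.2] Fax 12.7 Max -0.44 op 43.4 j6 0.30
d88 t20.00 lidz -21.9mm lat [ 1.9 -0.5  1.1]  F [-1.8  3.8  5.3] Fax 5.9 Max 0.25 op 43.5 j6 0.43
d96 t20.26 lidz -22.0mm lat [ 0.7 -1.1  0.5]  F [-10.7   0.4  10.6] Fax 14.4 Max -0.30 op 43.9 j6 0.57
```

```bash
python3 - 2>/dev/null <<'E'
from plant import *
from h import *
snap("wrist","H")
gripper_to(0.075); hold(0.1); st("open")
s=observe(); R=Rn.from_euler('xyz',s["tcp_rot"]).as_matrix()
move_l(MO+Z*(H+0.10),feed=0.2); hold(0.2); st("back"); snap("wrist","I")
import cv2
cv2.imwrite("pics/HI.png",cv2.resize(np.hstack([cv2.imread("pics/wrist%s.png"%k)[100:384,100:412] for k in "HI"]),(800,364)))
E
```

```text
open t20.82 lidz -22.9mm lat [-0.1  0.1 -0.1]  F [ 0.3 -0.5  0. ] Fax -0.2 Max 0.02 op 75.0 j6 0.57
back t21.79 lidz 98.6mm lat [-0.9  0.6 -0.6]  F [-0.   0.4 -0.3] Fax -0.2 Max 0.06 op 75.1 j6 0.58
```

View pics/HI.png

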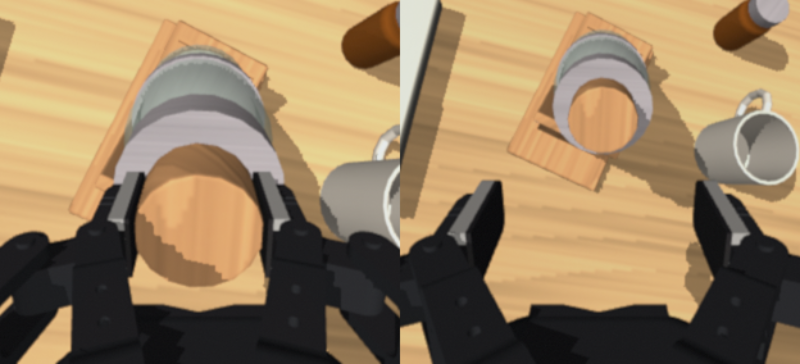

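```bash
cat > meas.py <<'E'
import sys
from h import *
np.set_printoptions(precision=2,suppress=True)
def meas(tag):
    W=pts("wrist",tag).reshape(-1,3); d=W-MO; a=d@Z; lat=d-a[:,None]*Z; r=np.linalg.norm(lat,axis=1)
    for n,s,c in (("knobtop",(a>.028)&(a<.042)&(r<.02),57),("lidtop",(a>-.001)&(a<.010)&(r>.026)&(r<.034),27)):
        q=W[s]; m=np.median(q,0); nrm=np.linalg.svd(q-q.mean(0),full_matrices=False)[2][2]
        print(tag,n,len(q),"lid z %.2f mm"%(np.median(a[s])*1e3-c),"tilt %.3f"%np.arccos(abs(nrm@Z)),"lat",lat[s].mean(0)*1e3)
    u=np.cross([0,0,1],-Z);u/=np.linalg.norm(u);v=np.cross(Z,u)
    s=(a>.027)&(a<.042)&(r<.03); import cv2
    print("knob circ mm",cv2.minEnclosingCircle(np.c_[d[s]@u,d[s]@v].astype(np.float32)*1000))
    s=(a<-.06)&(a>-.13)&(abs(r-.042)<.005); print("body r-42 med %.2f mm"%(np.median(r[s])*1e3-42),s.sum())
meas(sys.argv[1])
E
python3 meas.py I
```

```text
I knobtop 1743 lid z -21.52 mm tilt 0.002 lat [0.35 0.07 0.19]
I lidtop 1269 lid z -21.46 mm tilt 0.001 lat [9.03 3.18 4.62]
knob circ mm ((0.02800314873456955, -0.25841185450553894), 22.925315856933594)
body r-42 med -0.39 mm 317
```

The camera puts the lid at about −21.5 mm, square and centred, though the knob may have slipped in the grip. I'll re-grip and turn again to confirm it is tight.

```bash
python3 - 2>/dev/null <<'E'
from plant import *
from h import *
s=observe(); R0=Rn.from_rotvec(Z*np.radians(80))*Rn.from_euler('xyz',s["tcp_rot"])
# exact axis alignment
y=R0.as_matrix()[:,1]; e=rpy(-Z,y); R0=Rn.from_euler('xyz',e)
movep(MO+Z*(H+0.06),e)
c=move_l(MO+Z*(H-0.021),feed=0.12,max_force=8); st("down %s"%c)
gripper_to(0.03,f_grip=120); hold(0.1); s=st("grip"); snap("wrist","K")
z0=-0.0225
for d in range(6,61,6):
    R=Rn.from_rotvec(-Z*np.radians(d))*R0
    set_joints(inverse_kinematics(MO+Z*(H+z0),R.as_euler('xyz'))); s=st("d%d"%d)
    if abs(np.array(s["torque"])@Z)>3: break
snap("wrist","M")
gripper_to(0.08); hold(0.1)
move_l(MO+Z*(H+0.10),feed=0.2); hold(0.3); st("back"); snap("wrist","N"); snap("top","N")
import cv2
cv2.imwrite("pics/KM.png",cv2.resize(np.hstack([cv2.imread("pics/wrist%s.png"%k)[100:384,100:412] for k in "KM"]),(800,364)))
E
python3 meas.py N
```

```text
down False t23.93 lidz -20.6mm lat [ 0.4 -0.2  0.2]  F [0.1 0.6 0.3] Fax 0.3 Max 0.02 op 75.0 j6 -0.82
grip t24.43 lidz -19.8mm lat [-0.4 -0.3 -0.2]  F [-16.7   3.1  10.3] Fax 17.4 Max -0.06 op 43.3 j6 -0.82
d6 t24.73 lidz -20.1mm lat [-0.4 -2.   0.1]  F [-32.1  -0.3  23.9] Fax 36.3 Max 0.47 op 43.1 j6 -0.71
d12 t24.98 lidz -19.9mm lat [-0.6 -3.7  0.2]  F [-36.8  -7.9  23.6] Fax 37.4 Max 1.25 op 43.3 j6 -0.61
d18 t25.23 lidz -20.2mm lat [-0.4 -4.5  0.4]  F [-31.  -12.6  17.8] Fax 29.0 Max 0.09 op 43.3 j6 -0.50
d24 t25.48 lidz -20.2mm lat [-0.2 -3.2  0.3]  F [-31.   -6.7  18.3] Fax 30.1 Max 0.35 op 43.1 j6 -0.40
d30 t25.73 lidz -20.3mm lat [ 0.9 -1.1  0.7]  F [-22.7   2.5  18.1] Fax 27.0 Max -0.24 op 43.2 j6 -0.29
d36 t25.98 lidz -20.3mm lat [1.4 0.  0.8]  F [-18.    8.3  18. ] Fax 25.3 Max 0.21 op 43.3 j6 -0.19
d42 t26.23 lidz -20.2mm lat [2.7 1.6 1.3]  F [-7.6 14.5 16.1] Fax 19.4 Max 0.00 op 43.1 j6 -0.08
d48 t26.48 lidz -20.5mm lat [1.7 0.9 0.8]  F [-10.8   9.2  15.6] Fax 19.8 Max 0.38 op 43.3 j6 0.02
d54 t26.73 lidz -20.4mm lat [1.9 0.5 1. ]  F [-11.4   9.6  14.4] Fax 19.1 Max -0.29 op 43.3 j6 0.13
d60 t26.98 lidz -20.6mm lat [ 0.8 -0.4  0.5]  F [-16.    4.2  14.7] Fax 21.0 Max 0.92 op 43.2 j6 0.23
back t28.65 lidz 99.0mm lat [-0.6  0.4 -0.4]  F [-0.4 -0.9 -0.4] Fax -0.3 Max 0.05 op 79.8 j6 0.24
N knobtop 1733 lid z -21.56 mm tilt 0.001 lat [0.28 0.2  0.13]
N lidtop 1266 lid z -21.53 mm tilt 0.001 lat [8.04 6.54 3.61]
knob circ mm ((-0.4673219621181488, 0.006877456326037645), 23.117551803588867)
body r-42 med -0.29 mm 326
```

View pics/KM.png

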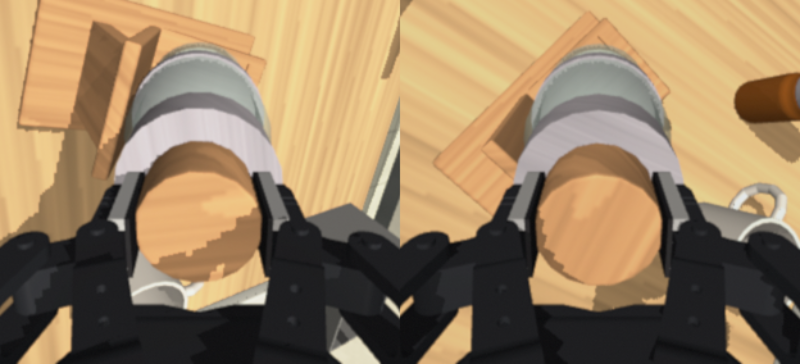

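View pics/wristN.png

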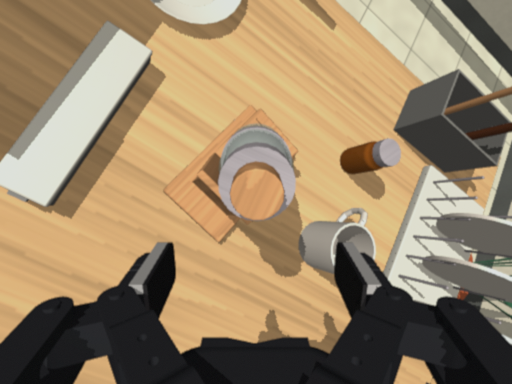

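View pics/topN.png

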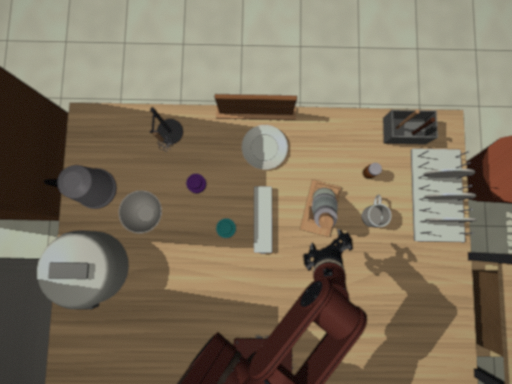

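```bash
python3 - <<'E'
from plant import *
job_done(); print(observe()["time_s"])
E
```

```text
the job is handed in; nothing more can be done
the job is handed in; nothing more can be done
```

The steel lid is on the leaning jar, screwed home and released, and I handed the job in after about 29 s. The hand-in gives no verdict.

**What I did**
- I gripped the lid by its bamboo knob and set it on the mouth, where it rested on the stops.
- I turned it anticlockwise until it dropped in at −17.3 mm. I then turned it clockwise through 96° of hand turn along the thread, and the hand stopped descending at −22 mm.
- I let go, re-gripped and turned clockwise again. The jaws only slipped on the knob. The wood grain had not turned and the height was unchanged, so I take the lid to be at its stop.

**Last checks**
- **Depth:** The camera puts the lid's underside 21.5 mm below the estimated mouth. The visible rim reads about 0.3 mm above that estimate, so the true depth is about 21.8 mm. At least 21 mm was needed.
- **Fit:** The tilt is about 0.002 rad or less and the lid is within 0.5 mm of the axis.
- **Surroundings:** The gripper stood clear, about 10 cm back along the axis. The bowl, plate, mug, spice jar and chopstick box look unmoved in the top view.

**Not clean**
- The axial torque near the end of the first turn was lower than I expected (about 0.4 N m), probably from knob slip.
- During the confirming turn the side force pushed the gripper up to about 4.5 mm off the axis, with about 37 N along the axis. The lid's measured pose did not change.

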